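# Push the thread spool up its ramp past the catch

### The job

One of the two thread spools has come down to the low end of its sloping wooden gutter. Push it with a fingertip up the slope, rolling or sliding it over the steel catch, and all the way home to the end board, so that the catch springs up behind it and it cannot roll back when you take your hand away. Do not pinch, lift or flick it, and leave the other spool and everything else on the bench as it is.

Things in the scene. Friction and masses are not known exactly. Their poses are not given: they have to be found in the camera images.
- spool: The thread spool to be pushed: two round wooden flanges 60 mm in diameter and 5 mm thick on the ends of a pale thread winding 51 mm in diameter; 80 mm long, about 0.2 kg. It lies on its side across its gutter and starts against the lip at the low end. Origin at its centre (30 mm above the gutter's floor while it lies on it); its y axis is the spool's own axis, its x and z axes turn as it rolls.
- gutter: Wooden channel of the spool to be pushed: 320 mm long, 86 mm wide inside, sloping up at 10 degrees (0.175 rad). Origin on the surface of its floor, at mid-length and mid-width, 50 mm above the table; x axis along the floor uphill, y across, z square to the floor. Side walls 8 mm thick stand 24 mm above the floor. All x values given for the gutter and catch are along this axis.
- lip (a point): Middle of the top inner edge of the gutter's low-end lip (18 mm high, 10 mm thick) at x = -150 mm. The spool rests against it at the start, its centre at x = -122 mm; above the lip its flanges overhang the inner edge by 2 to 3 mm.
- stop (a point): Point on the inner face of the wooden end board at the gutter's high end (x = +150 mm), in the middle, 30 mm above the floor; the board is 45 mm high. A spool touching it has its centre at x = +120 mm; once let go it rolls back to rest on the catch at about x = +113 mm. A thin wire thread guide leans outward beyond the board to 90 mm above the floor's line.
- catch (a joint): The catch in that gutter: a sprung steel flap 80 mm wide, hinged in the floor at x = +45 mm of the gutter, its free edge uphill at x = +90 mm. 0 = raised (edge 11 mm above the floor), 0.25 rad = pressed flush with the floor. The spool presses it down on the way up (a push of some 1 to 3 N on the spool); it springs up by itself when the spool's centre is beyond about x = +113 mm.
- spool_b: The other, equal spool, already behind the catch at the high end of the neighbouring gutter; leave it there. Origin at its centre, y along its axis.
- gutter_b: The neighbouring gutter, equal and parallel to the first, 110 mm to one side of it (which side varies). Origin and axes as for the first.
- cone: Tapered blue thread cone standing beyond the high end of the gutters, 58 mm wide, 104 mm high. Origin under its centre. Bystander.
- wax: Round yellow cake of beeswax 52 mm across, 18 mm high, on the table beyond the low end of a gutter. Origin under its centre. Bystander.
- tin: Flat steel tin 68 mm across, 28 mm high, on the table beyond the low end of the other gutter. Origin under its centre. Bystander.
- shears: Steel shears about 245 mm long and 12 mm high lying at the right of the table. Origin under the pivot. Bystander.
- hammer: Hammer 240 mm long lying at the left of the table. Origin under its middle. Bystander.
Mind the look-alikes: they are no part of the job. Leave any purple look-alike of the spool_b alone.

How it is judged (in metres and radians):
On the way:
1. the spool, in its gutter, presses the catch down (value of joint catch above 0.1 rad and x of spool in the frame of gutter above 0.02 m), for 0.02 s.
At the end, for the whole second after the job is handed in: The spool lies at rest on the floor of its gutter, across it (within 0.12 rad), behind the raised catch (catch below 0.06 rad), its centre between x = 109 and 123 mm of the gutter, within 4 mm of its proper height; the other spool is still behind its own catch (x of spool in the frame of gutter between 0.109 and 0.123 m and z of spool in the frame of gutter between 0.026 and 0.034 m and angle between the y axis of spool and the y axis of gutter, either way round below 0.12 rad and value of joint catch below 0.06 rad and linear speed of spool below 0.02 m/s and x of spool_b in the frame of gutter_b above 0.109 m); the robot touches nothing.
It fails at once if the spool is lifted more than 14 mm off the gutter's floor (z of spool in the frame of gutter above 0.044 m).
It fails at once if the spool is flicked (faster than 0.8 m/s) (linear speed of spool above 0.8 m/s).
It fails at once if the spool is pinched or pressed with more than 35 N (contact force between the fingers and spool above 35 N).
It fails at once if the other spool is moved (more than 10 mm) (distance of spool_b from where it was at the start of the episode above 0.01 m).
It fails at once if a bystander on the bench is moved (more than 20 mm) (distance of any of cone, wax, tin, shears, hammer from where it was at the start of the episode above 0.02 m).
It also fails if it takes over 42 s, if anything falls off the work surface, if the arm or the gripper's body presses on something with over 40 N, if the wrist force passes 120 N, or if a joint passes its speed limit or range.

### The arm

A 6-joint arm with a two-finger parallel gripper is mounted at the origin on the work surface. World frame = base frame: x ahead of the robot, y to its left, z up, the work surface at z = 0. Lengths are in m, angles in degrees, forces in N, time in s.
With the tool pointing down it reaches from about 0.3 to 0.75 m from the base axis. Payload 8.5 kg.
Tool frame: the origin (TCP) lies at the centre of the arm's flange, where the gripper is bolted on; the fingertips stand 173 mm ahead of it and the grasp point (between the pads) lies env.pinch_z ahead of it (env.pinch_z is the distance from the TCP to the grasp point, in m); z points along the fingers, y is the line along which they close (so a half turn about z gives the same grasp; the last joint's range is limited). The gripper opens to 85 mm and grips with 20 to 120 N. Pads are 22 mm wide; open, the fingers measure 114 mm over their backs; the gripper's body (76 mm by 85 mm) begins 54 mm behind the grasp point. The pads swing forward as they close: fully open they stand 13 mm farther back than shut.
Start: joints at [-78.799, 21.807, 74.336, -0, 83.858, -12.336], TCP at [0.22, -0.504, 0.405] pointing down, gripper open.
Joint ranges: [-178.18, 178.18], [-50.72, 133.34], [12.68, 142.11], [-81.47, 261.47], [9.98, 163.14], [-165.26, 165.26]. Speed limits (degrees/s): [136.94, 136.94, 180, 180, 180, 180].

### API

Orientations are given as a 3x3 rotation matrix whose columns are the frame's x, y, z axes.
In Python, from rig import env, get_image, job, spotter gives the robot as it stands. The module is installed in compiled form; this text tells all that it offers.
- The arm moves only by the shell command python3 -m creep 'ROWS' [FORCE]. ROWS is text: rows parted by semicolons, each of 7 numbers parted by spaces: the turn, a rotation vector about the tool's x, y, z in units of 8 degrees (1.0 is 8 degrees), then the shift along the tool's x, y, z in units of 30 mm (1.0 is 30 mm), then the finger opening in mm, from 0 to 85.4. A call has 1 to 12 rows; each row is the pose to reach, as a shift and turn from the pose commanded when the call began, along the tool's axes at that moment; what a row does not reach only later rows make up. A row lasts 1/10 s, in which the tool goes at most 50 mm and 8.59 degrees, less where a joint would pass 70% of its speed; a pose out of reach is approached as far as the arm can. A call with a gripper value outside its range is refused whole. The fingers move at their own pace and stop on an object; FORCE is the grip in N (left out, the last holds). Time passes only in rows, so rows that repeat a pose let the fingers close. It gives the time, the measured TCP pose, the force, the opening and the grip force at its end, in the units of the state.
- env.observe(): the state, without advancing time (a new reading comes with each control period).
- get_image(name): name is "scene" or "side" or "wrist"; returns a dict with "image" (384x512x3 uint8, blue, green, red), "depth" (384x512 float32, m along the optical axis (not along the pixel's ray), 0 where there is no reading), "intrinsics" (3x3 intrinsics, pixels), "view" (4x4, takes a point from world to camera coordinates). Camera axes: x right, y up, looking along -z (the intrinsics and any distortion apply to the point x, -y, -z); pixel columns grow to the right and rows downward; lengths in m; the calibration is good to about 2 mm. A picture is of the moment at which its call begins.
- job.close_job(): hands the job in; it is judged then, once.
Trained networks look in a picture, given as the dict that the camera call returned (one of the last four; its "shot" number tells which), for a name from the list of things; names that differ only in an ending like _2 or _b are one class to them, and where a whole thing is asked for, a point or a joint stands for the part that bears it (a point fixed in the world has none). Each returns a list of dicts, best first, with "p" (0 to 1); they miss things now and then, are a little off and sometimes report something else, mostly with a low value. They report only what shows in the picture. A call takes as long as a camera call. They do not tell look-alikes from the thing itself.
- spotter.boxes_of(label, picture): "xy" ([column, row] in pixels, amid what is visible of it).
The state is a dict: "time_s": time; "q": joint angles; "qvel": joint speeds; "joint_efforts": joint torques, N m; "position": TCP position; "tool_rot": TCP orientation; "ft_force": force on the tool from outside, world axes, zero at the start; "wrist_torque": the same for the moment, N m; "grip_width": finger opening in m; "gripper_force": force on a finger pad.
Only numpy, scipy, OpenCV 4.12 (cv2) and the standard library are available. Lean on these libraries where they do the work, as an engineer would, in place of code of your own. Each camera call takes 0.05 s, during which the arm holds its last target. There are 200 camera calls.

## Working session

There is one attempt and no reset: what is moved stays moved. The work goes in short steps, Python scripts to look and compute and a shell command to move; the robot and the scene stay as the last step left them, time stands still between calls to the robot, and variables do not carry over. Pictures are saved under pics/ and viewed, at most 10 in all, crops included, and the job is handed in when it is done.

```bash
mkdir -p pics; cat > h.py <<'E'
import numpy as np, cv2
from rig import env, get_image, job, spotter
def w(p,u,v,r=2):
    u,v=int(round(u)),int(round(v))
    d=p["depth"][max(v-r,0):v+r+1,max(u-r,0):u+r+1]; d=d[d>0]
    if len(d)==0: return None
    d=np.median(d); K=p["intrinsics"]
    c=np.array([(u-K[0,2])/K[0,0]*d,-(v-K[1,2])/K[1,1]*d,-d,1])
    return (np.linalg.inv(p["view"])@c)[:3]
def cloud(p):
    d=p["depth"];K=p["intrinsics"];v,u=np.indices(d.shape)
    c=np.stack([(u-K[0,2])/K[0,0]*d,-(v-K[1,2])/K[1,1]*d,-d,np.ones_like(d)],-1)
    X=(c@np.linalg.inv(p["view"]).T)[...,:3]; X[d<=0]=np.nan
    return X
E
python3 - <<'E'
from h import *
np.set_printoptions(precision=3,suppress=True)
print(env.observe()); print(env.pinch_z)
ims=[]
for n in ["scene","side"]:
    p=get_image(n); ims.append(p["image"]); 
    np.savez(f"{n}.npz",**{k:p[k] for k in("depth","intrinsics","view")},image=p["image"])
    for l in ["spool","gutter","catch","cone","wax","tin","stop","lip"]:
        for b in spotter.boxes_of(l,p)[:3]: print(n,l,round(b["p"],2),np.round(b["xy"]),w(p,*b["xy"]))
    cv2.imwrite(f"pics/{n}0.png",p["image"])
E
```

```text
{'time_s': 0.0, 'q': array([-78.8  ,  21.843,  74.386,   0.002,  83.858, -12.334]), 'qvel': array([-0.031,  0.039,  0.003, -0.043, -0.003,  0.009]), 'joint_efforts': array([  0.001, -44.845, -23.128,  -0.   ,   0.005,  -0.   ]), 'position': array([ 0.22 , -0.504,  0.404]), 'tool_rot': array([[ 0.917,  0.399, -0.   ],
       [ 0.399, -0.917,  0.001],
       [ 0.   , -0.001, -1.   ]]), 'ft_force': array([ 0.7  , -0.492,  0.53 ]), 'wrist_torque': array([ 0.041, -0.005,  0.02 ]), 'gripper_force': 0.0, 'grip_width': 0.08569946516295694}
0.1547
scene spool 0.8 [310. 219.] [0.6   0.17  0.123]
scene spool 0.61 [230. 194.] [ 0.569 -0.074  0.085]
scene spool 0.6 [363. 259.] [0.618 0.33  0.052]
scene gutter 0.86 [283. 191.] [0.473 0.055 0.054]
scene gutter 0.81 [259. 226.] [0.616 0.034 0.046]
scene catch 0.79 [294. 193.] [0.478 0.09  0.065]
scene cone 0.98 [362. 206.] [0.444 0.287 0.058]
scene cone 0.26 [280. 190.] [0.472 0.045 0.053]
scene wax 0.68 [185. 194.] [ 0.568 -0.226  0.018]
scene tin 0.89 [173. 221.] [ 0.679 -0.206  0.025]
scene stop 0.77 [278. 192.] [0.481 0.042 0.052]
scene stop 0.69 [228. 190.] [ 0.556 -0.087  0.083]
scene lip 0.64 [184. 192.] [ 0.562 -0.233  0.018]
scene lip 0.58 [281. 192.] [0.478 0.051 0.053]
side spool 0.68 [194. 246.] [0.582 0.353 0.058]
side spool 0.52 [230. 207.] [0.564 0.177 0.116]
side spool 0.5 [272. 189.] [ 0.539 -0.065  0.07 ]
side gutter 0.96 [235. 203.] [0.556 0.158 0.125]
side gutter 0.61 [262. 212.] [0.499 0.071 0.058]
side cone 0.95 [247. 259.] [0.408 0.306 0.053]
side wax 0.48 [287. 181.] [ 0.559 -0.225  0.018]
side tin 0.54 [258. 176.] [ 0.674 -0.18   0.026]
side stop 0.7 [262. 211.] [0.505 0.062 0.055]
side lip 0.95 [263. 214.] [0.487 0.084 0.063]
```

View pics/scene0.png

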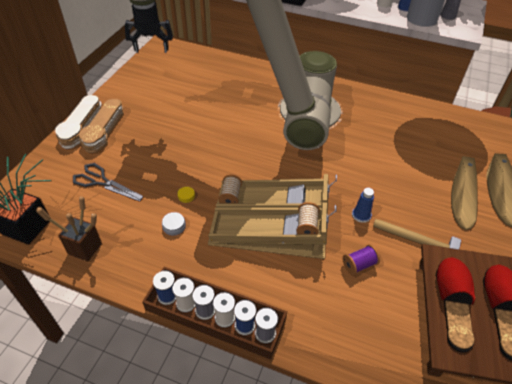

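View pics/side0.png

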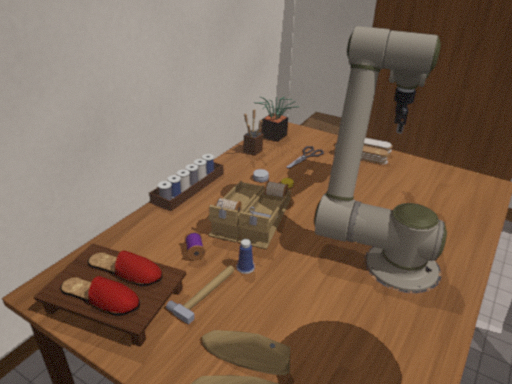

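Both pictures show the target spool at the low end of the near gutter, at scene (231,188). spool_b sits behind its catch in the far gutter at (308,219), and the purple look-alike is at (361,259). Uphill is roughly +y. Next I'll fit the gutter model to the depth clouds.

```bash
cat > fit.py <<'E'
from h import *
from scipy.optimize import least_squares
np.set_printoptions(precision=4,suppress=True)
a=np.deg2rad(10)
def frame(q):
    c,s=np.cos(q[2]),np.sin(q[2])
    X=np.array([c*np.cos(a),s*np.cos(a),np.sin(a)]);Y=np.array([-s,c,0]);
    return np.array([q[0],q[1],.05]),np.stack([X,Y,np.cross(X,Y)],1)
def sdf(q,P):
    o,R=frame(q);L=(P-o)@R;D=[]
    for oy in(0,-.11):
        for lo,hi in [((-.16,-.051,-.02),(.16,-.043,.024)),((-.16,.043,-.02),(.16,.051,.024)),((-.16,-.051,-.02),(-.15,.051,.018)),((.15,-.051,-.02),(.16,.051,.045)),((-.16,-.043,-.01),(.16,.043,0))]:
            lo=np.array(lo)+[0,oy,0];hi=np.array(hi)+[0,oy,0]
            d=np.abs(L-(lo+hi)/2)-(hi-lo)/2
            D.append(np.linalg.norm(np.maximum(d,0),axis=1)+np.minimum(d.max(1),0))
    for cx,oy in((-.122,0),(.113,-.11)):
        for r,h in((.0255,.04),):
            d=np.stack([np.hypot(L[:,0]-cx,L[:,2]-.03)-r,np.abs(L[:,1]-oy)-h],1)
            D.append(np.linalg.norm(np.maximum(d,0),axis=1)+np.minimum(d.max(1),0))
        for e in(-.0375,.0375):
            d=np.stack([np.hypot(L[:,0]-cx,L[:,2]-.03)-.03,np.abs(L[:,1]-oy-e)-.0025],1)
            D.append(np.linalg.norm(np.maximum(d,0),axis=1)+np.minimum(d.max(1),0))
    D=np.array(D);return D[np.abs(D).argmin(0),np.arange(D.shape[1])]
if __name__=="__main__":
  def get(ns):
    P=[]
    for n in ns:
        p=dict(np.load(n+".npz"));X=cloud(p).reshape(-1,3);P.append(X[~np.isnan(X[:,0])])
    P=np.vstack(P);return P[(np.abs(P[:,0]-.57)<.17)&(np.abs(P[:,1]-.05)<.19)&(P[:,2]>.035)&(P[:,2]<.15)]
  for ns in(["scene"],["side"],["scene","side"]):
    P=get(ns);best=None
    for yaw in(70,80,90,100,110):
        r=least_squares(lambda q:np.clip(sdf(q,P),-.03,.03),[.53,.05,np.deg2rad(yaw)],loss="soft_l1",f_scale=.002,x_scale=[.01,.01,.05])
        if best is None or r.cost<best.cost: best=r
    print(ns,len(P),best.x,np.rad2deg(best.x[2]),best.cost,np.median(np.abs(sdf(best.x,P))))
  o,R=frame(best.x);print(R);print("spool",o+R@[-.122,0,.03])
  np.save("g.npy",best.x)
E
python3 fit.py
```

```text
['scene'] 6611 [0.5045 0.0328 1.817 ] 104.10599887689976 0.011837886022164169 0.0012513544494913522
['side'] 2855 [0.5046 0.0357 1.8185] 104.19215444370607 0.01038817148966826 0.0014865982071803688
['scene', 'side'] 9466 [0.5042 0.0344 1.8169] 104.10272163205742 0.022935707596613043 0.0013597701646733632
[[-0.24   -0.9699  0.0423]
 [ 0.9551 -0.2437 -0.1684]
 [ 0.1736  0.      0.9848]]
spool [ 0.5348 -0.0872  0.0584]
```

```bash
cat > go.py <<'E'
# usage: go.py gx gy gz : tip target in the gutter frame (finger centre, tip at 173 mm); prints row to type
import sys
from fit import *
from scipy.spatial.transform import Rotation as Ro
o,R=frame(np.load("g.npy"));s=env.observe()
T=R@np.diag([1,-1,-1.]);A=s["tool_rot"];p=s["position"]
tip=lambda p,A:(p+A[:,2]*.173-o)@R
print("t",s["time_s"],"tip now",tip(p,A),"F",s["ft_force"],"Fg",s["ft_force"]@R,"w",s["grip_width"],"q",s["q"])
if len(sys.argv)>3:
    P=o+R@np.array(list(map(float,sys.argv[1:4])))-T[:,2]*.173
    print("TCP",P,"turn",Ro.from_matrix(A.T@T).as_rotvec(degrees=True)/8,"shift",A.T@(P-p)/.03)
E
python3 go.py -.2 0 .12
```

```text
t 0.9 tip now [-0.4146  0.4073  0.2576] F [-0.4273 -0.1227  0.2198] Fg [0.0235 0.4443 0.219 ] w 0.08548245276073829 q [-78.7983  21.808   74.3365  -0.0001  83.8603 -12.3361]
TCP [ 0.5646 -0.206   0.3038] turn [  0.8783   1.0362 -10.0433] shift [14.5135 -4.5221  3.3635]
```

```bash
python3 -m creep '0.88 1.04 -10.04 14.5 -4.5 3.36 25;0.88 1.04 -10.04 14.5 -4.5 3.36 25;0.88 1.04 -10.04 14.5 -4.5 3.36 25;0.88 1.04 -10.04 14.5 -4.5 3.36 25;0.88 1.04 -10.04 14.5 -4.5 3.36 25;0.88 1.04 -10.04 14.5 -4.5 3.36 25;0.88 1.04 -10.04 14.5 -4.5 3.36 25;0.88 1.04 -10.04 14.5 -4.5 3.36 25;0.88 1.04 -10.04 14.5 -4.5 3.36 25;0.88 1.04 -10.04 14.5 -4.5 3.36 25;0.88 1.04 -10.04 14.5 -4.5 3.36 25;0.88 1.04 -10.04 14.5 -4.5 3.36 25' 20
python3 go.py -.2 0 .08
python3 - <<'E'
from fit import *
o,R=frame(np.load("g.npy"))
for n in("scene","side"):
    p=get_image(n);cv2.imwrite(f"pics/{n}1.png",cv2.resize(p["image"][110:270,130:370],None,fx=3,fy=3))
    X=(cloud(p)-o)@R;m=(abs(X[...,0]+.2)<.07)&(abs(X[...,1])<.08)&(X[...,2]>.07)
    Q=X[m];Q=Q[np.argsort(Q[:,2])]
    print(n,len(Q),Q[:8]); 
    for z in(.12,.13,.14,.15):
        k=Q[abs(Q[:,2]-z)<.006]; print(z,k.min(0) if len(k) else 0,k.max(0) if len(k) else 0)
E
```

```text
time_s: 2.1
position: [0.5644, -0.2069, 0.3039]
tool_rot: [[-0.238, 0.97, -0.042], [0.955, 0.242, 0.169], [0.174, -0.0, -0.985]]
ft_force: [0.3, -0.1, -0.2]
grip_width: 0.0251
gripper_force: 0.0
t 2.1 tip now [-0.2008  0.0005  0.1202] F [ 0.2524 -0.148  -0.1847] Fg [-0.234  -0.2088 -0.1463] w 0.025145007866284524 q [-32.3875  32.5956  73.4434   6.9505  81.3253 -47.8928]
TCP [ 0.5629 -0.1992  0.2644] turn [-0.0007 -0.0016 -0.0113] shift [0.0281 0.0167 1.3401]
scene 3833 [[-0.1961  0.0147  0.1155]
 [-0.1977  0.0117  0.1184]
 [-0.2001  0.0104  0.1198]
 [-0.1934 -0.0189  0.1208]
 [-0.2012 -0.0229  0.1211]
 [-0.1911  0.0125  0.1215]
 [-0.1969  0.0123  0.1219]
 [-0.1936  0.0114  0.1227]]
0.12 [-0.2034 -0.0245  0.1155] [-0.1902  0.0147  0.1239]
0.13 [-0.2085 -0.0291  0.1263] [-0.1884  0.0141  0.1349]
0.14 [-0.207  -0.0314  0.1347] [-0.1889  0.0143  0.1457]
0.15 [-0.2073 -0.0279  0.144 ] [-0.1885  0.0178  0.1557]
side 1186 [[-0.1953 -0.0158  0.1214]
 [-0.1918  0.0096  0.1229]
 [-0.1865 -0.0177  0.1238]
 [-0.1867  0.0147  0.1254]
 [-0.1875  0.0185  0.1258]
 [-0.199   0.0196  0.1266]
 [-0.1892 -0.0188  0.127 ]
 [-0.1933  0.0128  0.1272]]
0.12 [-0.1953 -0.0177  0.1214] [-0.1865  0.0185  0.1258]
0.13 [-0.2114 -0.0298  0.1254] [-0.1851  0.0241  0.1343]
0.14 [-0.2035 -0.0283  0.1341] [-0.1803  0.0235  0.1458]
0.15 [-0.2028 -0.0258  0.145 ] [-0.1827  0.0237  0.1555]
```

View pics/scene1.png

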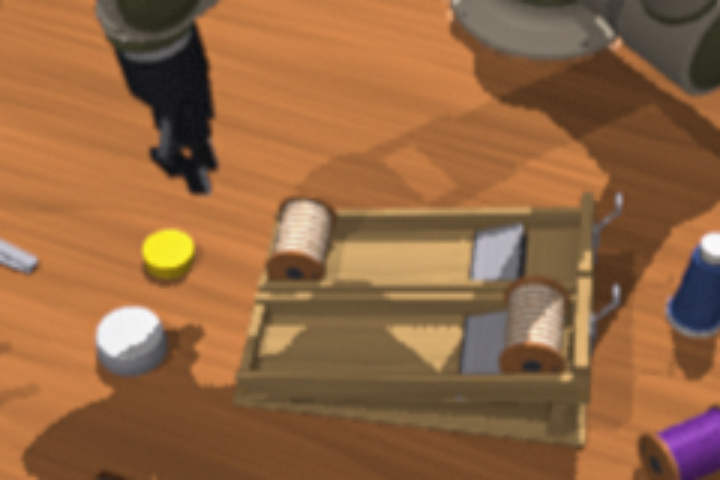

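Scene picture: the fingers hang clear of the low end, at crop (185,170), with the spool undisturbed at (303,240). The depth readings confirm the 173 mm tip length. Next I'll lower the fingers behind the spool.

```bash
python3 -m creep '0 0 0 0 0 1.5 25;0 0 0 0 0 2.5 25;0 0 0 0 0 3.1 25;0 0 0 0 0 3.1 25;0 0 0 0 0 3.1 25' 
python3 go.py -.16 0 .026
```

```text
time_s: 2.7
position: [0.5605, -0.192, 0.2133]
tool_rot: [[-0.238, 0.97, -0.041], [0.956, 0.242, 0.168], [0.173, 0.001, -0.985]]
ft_force: [0.1, -0.1, 0.3]
grip_width: 0.0247
gripper_force: 0.0
t 2.7 tip now [-0.2014  0.0004  0.0283] F [ 0.124  -0.1392  0.3095] Fg [-0.1089 -0.0863  0.3335] w 0.02473265802143001 q [-31.3626  37.8704  80.6393   7.54    68.7565 -48.536 ]
TCP [ 0.5511 -0.1519  0.2182] turn [ 0.0084  0.0033 -0.0132] shift [1.3786 0.018  0.0771]
```

```bash
python3 -m creep '0 0 0 0.4 0 0 25;0 0 0 0.8 0 0 25;0 0 0 1.1 0 0 25;0 0 0 1.3 0 0 25;0 0 0 1.5 0 0 25;0 0 0 1.7 0 0 25;0 0 0 1.9 0 0 25;0 0 0 2.1 0 0 25;0 0 0 2.3 0 0 25;0 0 0 2.5 0 0 25;0 0 0 2.7 0 0 25;0 0 0 2.9 0 0 25' 
python3 go.py .0835 0 .028
python3 - <<'E'
from h import *
p=get_image("scene");cv2.imwrite("pics/s2.png",cv2.resize(p["image"][150:270,190:350],None,fx=4,fy=4))
E
```

```text
time_s: 3.9
position: [0.5396, -0.1075, 0.2276]
tool_rot: [[-0.239, 0.97, -0.042], [0.955, 0.243, 0.169], [0.174, 0.0, -0.985]]
ft_force: [-0.5, -0.5, 1.1]
grip_width: 0.0249
gripper_force: 0.3
t 3.9 tip now [-0.1131  0.0002  0.0273] F [-0.4701 -0.4925  1.1299] Fg [-0.1613  0.5759  1.1758] w 0.024905452779990688 q [-24.8111  33.3916  87.4241   8.5504  65.7532 -42.8489]
TCP [0.4927 0.0803 0.2624] turn [ 0.0013 -0.0031 -0.0036] shift [ 6.5557  0.0049 -0.022 ]
```

View pics/s2.png

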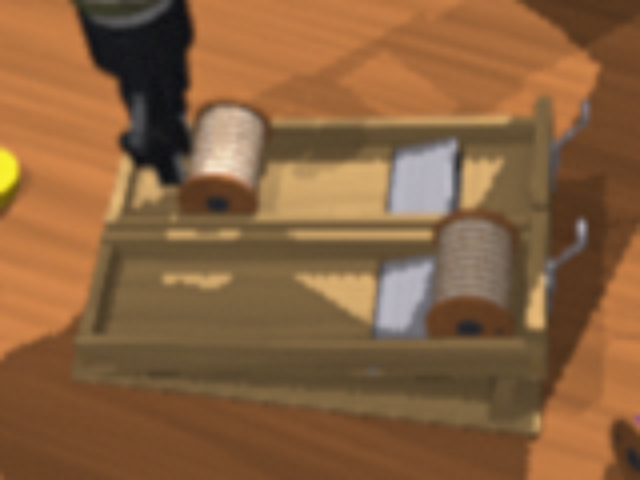

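The spool, at crop (225,160), sits straight ahead of the fingers and is rolling up. The force is about 1 N, so I keep pushing.

```bash
python3 -m creep '0 0 0 0.2 0 0 25;0 0 0 0.5 0 0 25;0 0 0 0.8 0 0 25;0 0 0 1.1 0 0 25;0 0 0 1.4 0 0 25;0 0 0 1.7 0 0 25;0 0 0 2.0 0 0 25;0 0 0 2.3 0 0 25;0 0 0 2.6 0 0 25;0 0 0 2.9 0 0 25;0 0 0 3.2 0 0 25;0 0 0 3.4 0 0 25' 
python3 go.py .0835 0 .028
```

```text
time_s: 5.15
position: [0.5151, -0.0097, 0.2454]
tool_rot: [[-0.24, 0.97, -0.042], [0.955, 0.244, 0.169], [0.174, 0.0, -0.985]]
ft_force: [0.0, 0.2, 0.5]
grip_width: 0.0249
gripper_force: 0.3
t 5.15 tip now [-0.0107  0.0002  0.0273] F [0.0313 0.1792 0.5346] Fg [ 0.2564 -0.074   0.4976] w 0.024943834766756674 q [-15.7166  29.0497  92.5221   9.7017  63.7788 -34.5154]
TCP [0.4927 0.0803 0.2624] turn [ 0.0007 -0.0039 -0.0007] shift [ 3.143   0.0067 -0.0212]
```

```bash
python3 -m creep '0 0 0 0.2 0 0 25;0 0 0 0.4 0 0 25;0 0 0 0.6 0 0 25;0 0 0 0.8 0 0 25;0 0 0 1.0 0 0 25;0 0 0 1.2 0 0 25;0 0 0 1.4 0 0 25;0 0 0 1.6 0 0 25;0 0 0 1.8 0 0 25;0 0 0 2.0 0 0 25;0 0 0 2.2 0 0 25;0 0 0 2.4 0 0 25' 
python3 go.py .0835 0 .028
python3 - <<'E'
from h import *
p=get_image("scene");cv2.imwrite("pics/s3.png",cv2.resize(p["image"][150:270,190:350],None,fx=4,fy=4))
E
```

```text
time_s: 6.35
position: [0.4979, 0.0588, 0.2578]
tool_rot: [[-0.24, 0.97, -0.042], [0.955, 0.243, 0.169], [0.174, -0.0, -0.985]]
ft_force: [0.3, -0.2, -1.4]
grip_width: 0.0249
gripper_force: 0.0
t 6.35 tip now [0.061  0.0002 0.0273] F [ 0.3247 -0.2197 -1.4431] Fg [-0.5384 -0.2614 -1.3705] w 0.024899711580561357 q [ -8.417   26.7716  94.2291  10.3846  63.2549 -27.5227]
TCP [0.4927 0.0803 0.2624] turn [ 0.0005 -0.0042 -0.0031] shift [ 0.7538  0.0059 -0.0223]
```

View pics/s3.png

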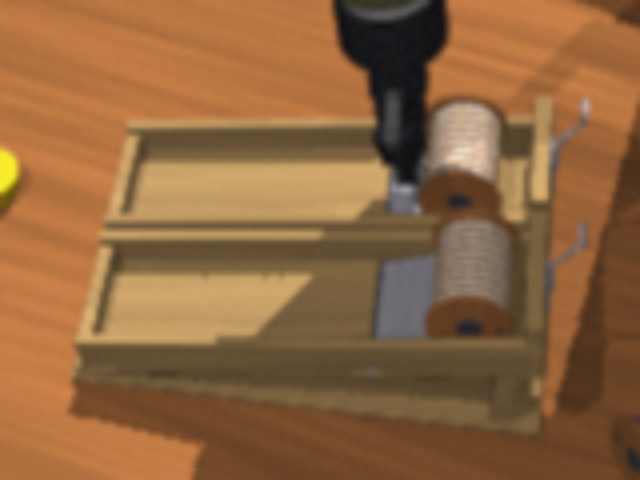

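The spool, at crop (465,150), is on the catch and close to the end board. The last stretch goes gently.

```bash
python3 -m creep '0 0 0 0.1 0 0 25;0 0 0 0.2 0 0 25;0 0 0 0.3 0 0 25;0 0 0 0.4 0 0 25;0 0 0 0.5 0 0 25;0 0 0 0.55 0 0 25;0 0 0 0.6 0 0 25;0 0 0 0.65 0 0 25;0 0 0 0.68 0 0 25;0 0 0 0.68 0 0 25' 
python3 go.py .0835 0 .028
python3 - <<'E'
from fit import *
o,R=frame(np.load("g.npy"))
for n in ("scene","side"):
    p=get_image(n);X=((cloud(p)-o)@R).reshape(-1,3)
    for oy in(0,-.11):
        L=X[(abs(X[:,1]-oy)<.035)&(X[:,0]>.085)&(X[:,0]<.146)&(X[:,2]>.04)&(X[:,2]<.065)]
        r=least_squares(lambda c:np.hypot(L[:,0]-c,L[:,2]-.03)-.0255,[.11],loss="soft_l1",f_scale=.001)
        print(n,oy,len(L),r.x)
E
```

```text
time_s: 7.4
position: [0.4932, 0.0778, 0.2613]
tool_rot: [[-0.24, 0.97, -0.042], [0.955, 0.243, 0.169], [0.174, 0.0, -0.985]]
ft_force: [-0.0, -0.6, 1.1]
grip_width: 0.025
gripper_force: 0.1
t 7.4 tip now [0.0809 0.0001 0.0274] F [-0.006  -0.6041  1.092 ] Fg [-0.3859  0.153   1.1769] w 0.024977493088139135 q [ -6.2701  26.2646  94.4188  10.5406  63.2247 -25.4337]
TCP [0.4927 0.0803 0.2624] turn [ 0.0012 -0.0037 -0.0023] shift [ 0.0888  0.0054 -0.0216]
scene 0 307 [0.1176]
scene -0.11 344 [0.1106]
side 0 186 [0.1175]
side -0.11 142 [0.1136]
```

```bash
python3 -m creep '0 0 0 0.03 0 0 25;0 0 0 0.06 0 0 25;0 0 0 0.06 0 0 25'; python3 go.py .0835 0 .028
```

```text
time_s: 7.8
position: [0.493, 0.0788, 0.2616]
tool_rot: [[-0.24, 0.97, -0.042], [0.956, 0.243, 0.167], [0.172, 0.0, -0.985]]
ft_force: [-0.4, -7.5, -1.4]
grip_width: 0.0251
gripper_force: 3.7
t 7.8 tip now [0.0815 0.0001 0.0274] F [-0.3614 -7.5179 -1.3705] Fg [-7.3318  2.1824 -0.0989] w 0.025065363847370088 q [ -6.1335  26.2343  94.4151  10.4076  63.1791 -25.2395]
TCP [0.4927 0.0803 0.2624] turn [ 0.001   0.0136 -0.0016] shift [ 0.054   0.0038 -0.0198]
```

```bash
python3 -m creep '0 0 0 0.03 0 0 25;0 0 0 0.06 0 0 25;0 0 0 0.06 0 0 25'; python3 go.py .0835 0 .028
```

```text
time_s: 8.1
position: [0.4928, 0.0796, 0.2618]
tool_rot: [[-0.24, 0.97, -0.041], [0.956, 0.244, 0.164], [0.169, 0.0, -0.986]]
ft_force: [1.2, -16.2, -2.7]
grip_width: 0.0252
gripper_force: 8.1
t 8.1 tip now [0.0818 0.     0.0275] F [  1.1539 -16.1938  -2.6892] Fg [-16.211    2.8266   0.1277] w 0.025213594268789132 q [ -6.0175  26.2048  94.4041  10.2331  63.1202 -25.0479]
TCP [0.4927 0.0803 0.2624] turn [ 0.0016  0.0361 -0.0006] shift [ 0.0273  0.0015 -0.016 ]
```

The force has climbed to 16 N, so the spool is against the board. I back off slowly, then lift.

```bash
python3 -m creep '0 0 0 -0.1 0 0 25;0 0 0 -0.2 0 0 25;0 0 0 -0.3 0 0 25;0 0 0 -0.4 0 0 25;0 0 0 -0.7 0 0 25;0 0 0 -1.2 0 0 25;0 0 0 -1.6 0 -0.5 25;0 0 0 -1.8 0 -1.5 25;0 0 0 -2 0 -3 25;0 0 0 -3 0 -4.3 25;0 0 0 -4 0 -5 25;0 0 0 -4 0 -5 25'
python3 - <<'E'
from fit import *
o,R=frame(np.load("g.npy"))
for n in ("scene","side"):
    p=get_image(n);X=((cloud(p)-o)@R).reshape(-1,3)
    if n=="scene":cv2.imwrite("pics/s4.png",cv2.resize(p["image"][150:270,190:350],None,fx=4,fy=4))
    for oy in(0,-.11):
        L=X[(abs(X[:,1]-oy)<.035)&(X[:,0]>.085)&(X[:,0]<.146)&(X[:,2]>.04)&(X[:,2]<.065)]
        r=least_squares(lambda c:np.hypot(L[:,0]-c,L[:,2]-.03)-.0255,[.11],loss="soft_l1",f_scale=.001)
        k=X[(abs(X[:,1]-oy)<.03)&(abs(X[:,0]-.075)<.004)&(X[:,2]<.03)]
        print(n,oy,len(L),r.x,"catch z",np.median(k[:,2]),len(k))
E
python3 go.py
```

```text
time_s: 9.3
position: [0.5282, -0.0628, 0.3907]
tool_rot: [[-0.236, 0.971, -0.037], [0.957, 0.239, 0.167], [0.171, 0.004, -0.985]]
ft_force: [-0.2, -0.0, -0.9]
grip_width: 0.0246
gripper_force: 0.0
scene 0 288 [0.111] catch z 0.007398749389089038 36
scene -0.11 354 [0.1106] catch z 0.007075204126868539 58
side 0 151 [0.1137] catch z nan 0
side -0.11 140 [0.1135] catch z nan 0
t 9.4 tip now [-0.0367  0.0006  0.177 ] F [ 0.3845 -0.1784 -0.5396] Fg [-0.3564 -0.3295 -0.485 ] w 0.025088633208482886 q [-20.6057  21.193   78.3556   8.2707  86.2502 -35.5395]
  return _methods._mean(a, axis=axis, dtype=dtype,
  ret = ret.dtype.type(ret / rcount)
```

View pics/s4.png

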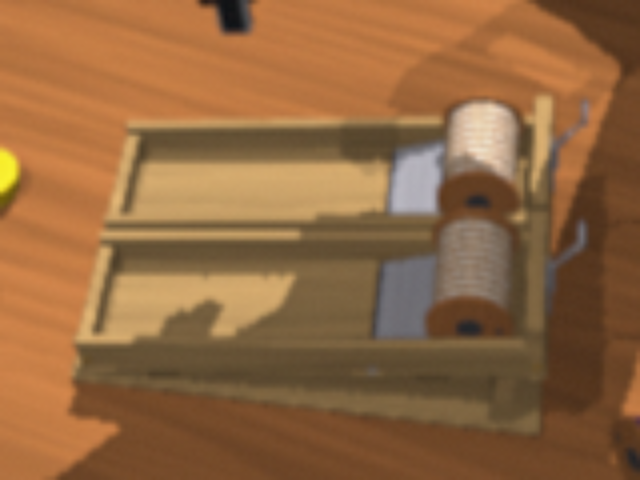

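The spool, at crop (482,155), rests behind the raised catch, at the same x and catch height as spool_b at (470,275), and the arm is clear. Handing in.

```bash
python3 -c "
from rig import job
print(job.close_job())"
```

```text
the job is handed in; nothing more can be done
None
```

The spool is home: it rolled up over the catch to the end board (16 N peak push measured), now rests at about x = 111–114 mm behind the raised catch, spool_b reads the same as before, the arm is clear, and the job is handed in (no verdict was returned).

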